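# Shim the rocking paint-mixing scale with a wooden wedge

### The job

The small bench scale rocks because the foot at its near left corner has lost its rubber pad. Without gripping or lifting anything, push the loose wooden wedge along the bench, thin end first, from the scale's left side in under that bare foot until it is snug and the scale still stands level; then press down with the fingertips on top of that same corner, firmly but not hard, to show that it no longer gives. Finish while still pressing there, do not shove the scale along the bench, and leave the things round it alone.

Things in the scene. Friction and masses are not known exactly. Their poses are not given: they have to be found in the camera images.
- scale: Loose bench scale, 2 kg, 150 (x) by 190 (y) mm. Origin on the bench under its centre; x away from the robot, y to its left, z up. Underside at z = 24, white cover top at 52, steel pan top at 60 mm (pan from x = -28 mm to the back). Feet at x = +-53, y = +-73 mm: three rubber pads and the bare stud at (-53, 73). It stands level on the pads; that corner drops 9 mm (6 degrees) under 2.5 to 4 N.
- bare_stud (a point): Lowest point of the bare foot at the scale's near left corner: a steel stud with a 12 mm ball end, 22 mm in from the left side and 22 mm in from the near side of the cover. The ball hangs 9 mm above the bench.
- corner_top (a point): The point on the flat top of the white cover right above the bare foot, 52 mm above the bench, left of the display: the place to press, with some 6 to 15 N. The free strip there is 47 mm deep (x), between the near edge and the pan.
- wedge: Loose 12 g pine wedge on the bench left of the scale, 80 mm long (y), 30 wide (x). Origin under its middle. Thick end (18 mm high) at +y, thin end (4 mm) at -y, roughly towards the bare foot; the top is an even slope, 9 mm high (meets the stud) 29 mm from the thin edge. It slides with under 0.2 N; at the stud it resists with 3 N and more; pushed harder it lifts the corner or shifts the scale.
- wedge_thin (a point): Middle of the wedge's thin edge, at bench level.
- wedge_thick (a point): Middle of the foot of the wedge's thick end face (30 mm wide, 18 mm high), at bench level: the face to push.
- paint_can: Bystander: open cream paint tin, 72 mm wide, 71 mm high, right of the scale. Origin under its centre.
- offcut: Bystander: paint-stained off-cut 30 x 70 x 22 mm, left of the wedge. Origin under its centre.
- scraper: Bystander: wooden-handled scraper 30 x 180 x 17 mm, lying to the right. Origin under its middle.
Mind the look-alikes: they are no part of the job. Leave any pink look-alike of the wedge alone.

How it is judged:
On the way:
1. the wedge lies under the bare foot, thin edge at least 13 mm past it, before the corner is pressed (fingers not on the scale) (y of bare_stud in the frame of wedge between -0.027 and 0.01 m and x of bare_stud in the frame of wedge between -0.013 and 0.013 m and angle between the y axis of wedge and the y axis of scale, either way round below 0.6 rad and height (world z) of wedge below 0.004 m and contact force between the fingers and scale below 0.5 N and angle between scale's own z axis and vertical below 0.014 rad), for 0.1 s.
At the end, for the whole second after the job is handed in: Wedge on the bench under the bare foot, 13 to 50 mm of it past the stud, stud within 13 mm of its middle line, skewed under 35 degrees. Fingertips press the scale with over 4 N within 35 mm of the corner point, the wedge bears over 0.8 N, the scale is level within 0.6 degrees, all at rest (y of bare_stud in the frame of wedge between -0.027 and 0.01 m and x of bare_stud in the frame of wedge between -0.013 and 0.013 m and angle between the y axis of wedge and the y axis of scale, either way round below 0.6 rad and height (world z) of wedge below 0.004 m and contact force between the fingers and scale above 4 N and contact force between wedge and scale above 0.8 N and contact force between the fingers and wedge below 0.5 N and horizontal distance between the grasp point and corner_top below 0.035 m and angle between scale's own z axis and vertical below 0.011 rad and linear speed of each of scale, wedge below 0.01 m/s); the arm keeps its last pose, push and grip.
It fails at once if the wedge is lifted or tipped up (height (world z) of wedge above 0.008 m or angle between wedge's own z axis and vertical above 0.2 rad).
It fails at once if the wedge is pinched or jammed with more than 35 N (contact force between the fingers and wedge above 35 N).
It fails at once if the scale is lifted, tipped over or shoved more than 30 mm along the bench (height (world z) of scale above 0.012 m or angle between scale's own z axis and vertical above 0.14 rad or distance of scale from where it was at the start of the episode above 0.03 m).
It fails at once if the scale is pressed with more than 50 N (contact force between the fingers and scale above 50 N).
It fails at once if a bystander is moved more than 15 mm (distance of any of paint_can, offcut, scraper from where it was at the start of the episode above 0.015 m).
It also fails if it takes over 48 s, if anything falls off the work surface, if the arm or the gripper's body presses on something with over 40 N, if the wrist force passes 120 N, or if a joint passes its speed limit or range.

### The arm

A 7-joint arm with a two-finger parallel gripper is mounted at the origin on a cart in front of the work surface, level with it; the furniture and walls round the work are solid. World frame = base frame: x ahead of the robot, y to its left, z up, the work surface at z = 0. Lengths are in m, angles in rad, forces in N, time in s.
With the tool pointing down it reaches from about 0.4 to 0.85 m from the base axis. Payload 10.4 kg.
Tool frame: the origin (TCP) lies between the finger pads; the fingertips stand ahead of it and the grasp point (between the pads) lies 6 mm ahead of it (finger_overhang is the z of the fingertips in the tool frame, in m); z points along the fingers, y is the direction in which the jaws open and shut (so a half turn about z gives the same grasp; the last joint's range is limited). The gripper opens to 85 mm and grips with 20 to 120 N. Pads are 22 mm wide; open, the fingers measure 114 mm over their backs; the gripper's body (76 mm by 85 mm) begins 54 mm behind the grasp point. The pads swing forward as they close: fully open they stand 13 mm farther back than shut.
Start: joints at [-1.221, 0.332, -0.065, 1.46, 0.022, 1.35, -0.088], TCP at [0.228, 0.582, 0.256] pointing down, gripper open.
Joint ranges: [-2.6, 2.6], [-0.5, 2.12], [-1.47, 1.34], [0.16, 2.42], [-1.27, 4.41], [0.06, 2.06], [-2.6, 2.6]. Speed limits (rad/s): [2.22, 2.22, 2.79, 2.79, 3.14, 3.14, 3.14].

### API

Orientations are given as a unit quaternion [x, y, z, w].
In Python, from workcell import * gives the robot as it stands.
- The arm moves only by the shell command python3 -m creep 'ROWS' [FORCE]. ROWS is JSON, a list of rows, each a list of 7 numbers: the turn, a rotation vector about the tool's x, y, z in rad, then the shift along the tool's x, y, z in mm, then the closure in counts, from 0 (fully open) to 255 (shut). In form: [[wx, wy, wz, dx, dy, dz, claw], ...]. A call has 1 to 8 rows; each row shifts and turns the commanded pose from where the row before left it, along the tool's axes as they then stand; what a row does not reach is not made up. A row lasts 1/10 s, in which the tool goes at most 50 mm and 8.59 degrees, less where a joint would pass 70% of its speed; a pose out of reach is approached as far as the arm can. A call is refused whole if a number of a shift passes 50 or a number of a turn 0.15, either way. A call with a gripper value outside its range is refused whole. The fingers move at their own pace and stop on an object; FORCE is the grip in N (left out, the last holds). Time passes only in rows, so rows that do not move let the fingers close. It gives the time, the measured TCP pose, the force and the opening at its end, in the units of the state.
- get_obs(): the state, without advancing time (a new reading comes with each control period).
- camera(name): name is "scene" or "side" or "wrist"; returns (picture, depth): 420x560x3 uint8, blue, green, red; 420x560 float32, m along the optical axis (not along the pixel's ray), 0 where there is no reading.
- camera_model(name): a dict with "camera_matrix" (3x3 intrinsics, pixels), "k1" (the pictures are not rectified: a ray, as slopes to the right and down, at radius r is drawn at 1 + k1 r^2 times it, then the intrinsics apply), "R" (3x3) and "t" (3): a world point X has camera coordinates R X + t; the wrist camera has in their place "mount" (4x4, takes a point from camera to tool coordinates, whose origin is the TCP and whose axes are the flange's). Camera axes: x right, y down, z forward; pixel columns grow to the right and rows downward; lengths in m; the calibration is good to about 2 mm. A picture is of the moment at which its call begins: read the wrist's pose just before it. camera_model takes no time and is no camera call.
- hand_in(): hands the job in, once; it reports no verdict.
The state is a dict: "clock": time; "joint_pos": joint angles; "joint_velocities": joint speeds; "tau": joint torques, N m; "position": TCP position; "ee_rot": TCP orientation; "ft_force": force on the tool from outside, world axes, zero at the start; "torque": the same for the moment, N m; "grip_width": opening from 0.0 (shut) to 1.0 (fully open).
Only numpy, scipy, OpenCV 4.12 (cv2) and the standard library are available. Lean on these libraries where they do the work, as an engineer would, in place of code of your own. Each camera call takes 0.05 s, during which the arm holds its last target.

## Working session

There is one attempt and no reset: what is moved stays moved. The work goes in short steps, Python scripts to look and compute and a shell command to move; the robot and the scene stay as the last step left them, time stands still between calls to the robot, and variables do not carry over. Pictures are saved under pics/ and viewed, and the job is handed in when it is done.

```bash
ls; mkdir -p pics; python3 - <<'E'
from workcell import *
import cv2
o=get_obs();print({k:(v if not hasattr(v,'tolist') else v) for k,v in o.items()})
for n in ["scene","side","wrist"]:
    p,d=camera(n);cv2.imwrite(f"pics/{n}0.png",p);import numpy as np;np.save(f"pics/{n}0.npy",d)
    print(n,camera_model(n))
E
```

```text
pics
{'clock': 0.0, 'joint_pos': array([-1.22062202,  0.33289484, -0.06470562,  1.46092617,  0.02161473,
        1.34991905, -0.08850857]), 'joint_velocities': array([ 0.00112204,  0.0006528 , -0.0001612 , -0.00030116,  0.00085094,
        0.00100497,  0.00018163]), 'tau': array([-4.45949199e-04, -6.25458169e+01,  4.86631610e-02, -3.91609061e+01,
        1.61775813e-02,  9.84466402e-03,  2.39834588e-05]), 'position': array([0.22750649, 0.581757  , 0.25550882]), 'ee_rot': array([ 1.85299644e-01,  9.82681798e-01, -7.19387774e-04, -9.51016557e-05]), 'ft_force': array([0.2445095 , 0.41118517, 0.96964341]), 'torque': array([-0.01522872, -0.02569664, -0.03536806]), 'grip_width': 1.001353924891499}
scene {'camera_matrix': array([[463.19267318,   0.        , 280.06044377],
       [  0.        , 463.19267318, 200.0626587 ],
       [  0.        ,   0.        ,   1.        ]]), 'k1': 0.02078273882453371, 'R': array([[ 0.87491481, -0.48395783, -0.01757565],
       [-0.2429936 , -0.40731997, -0.88036615],
       [ 0.41890117,  0.77451615, -0.47396893]]), 't': array([-0.47036615,  0.09625685,  1.2
[... 277 characters left out ...]
 [ 0.00643075,  0.37306264, -0.92778387],
       [ 0.04288336, -0.9270524 , -0.37247128]]), 't': array([0.45923731, 0.13972901, 0.77887872])}
wrist {'camera_matrix': array([[301.54764483,   0.        , 278.97873483],
       [  0.        , 301.54764483, 205.87838624],
       [  0.        ,   0.        ,   1.        ]]), 'k1': -0.018315524840459188, 'mount': array([[-1.26296420e-03, -9.56590617e-01, -2.91432320e-01,
         7.40041047e-02],
       [ 9.99998610e-01, -1.52528772e-03,  6.72929740e-04,
        -8.80205724e-04],
       [-1.08823641e-03, -2.91431065e-01,  9.56591214e-01,
        -1.17216806e-01],
       [ 0.00000000e+00,  0.00000000e+00,  0.00000000e+00,
         1.00000000e+00]])}
```

View pics/scene0.png

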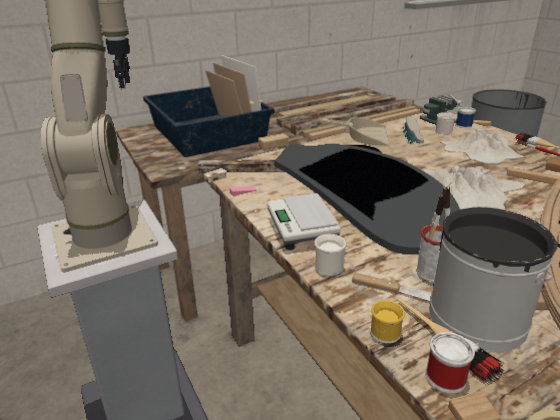

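View pics/side0.png

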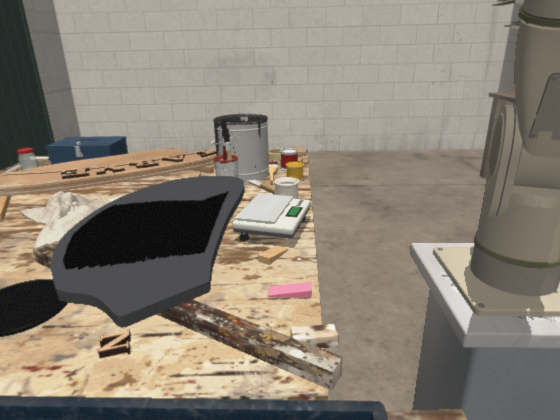

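View pics/wrist0.png

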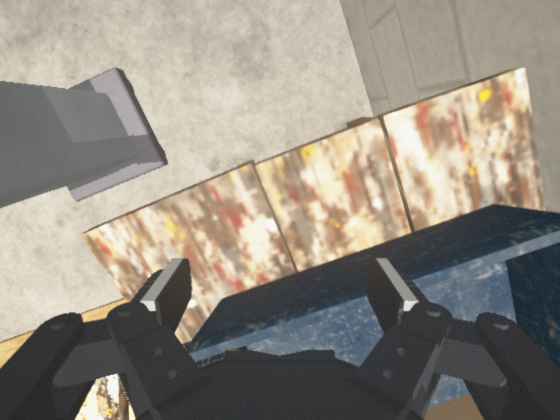

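```bash
python3 - <<'E'
import cv2
a=cv2.imread("pics/side0.png")[180:350,215:355];cv2.imwrite("pics/c1.png",cv2.resize(a,None,fx=3.5,fy=3.5,interpolation=2))
a=cv2.imread("pics/scene0.png")[160:290,190:350];cv2.imwrite("pics/c2.png",cv2.resize(a,None,fx=4.5,fy=4.5,interpolation=2))
E
```

```text
(no output)
```

View pics/c1.png

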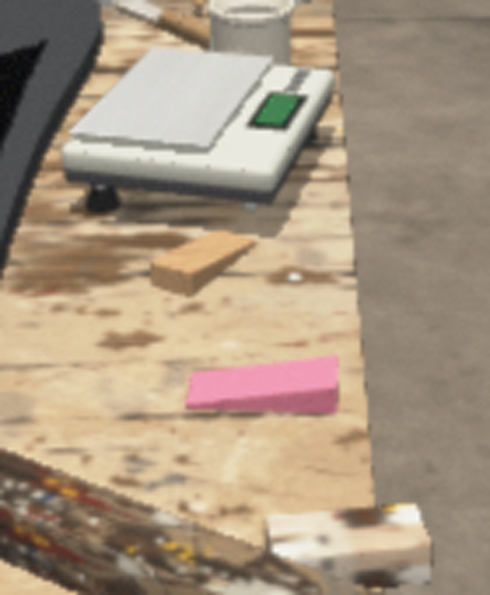

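View pics/c2.png

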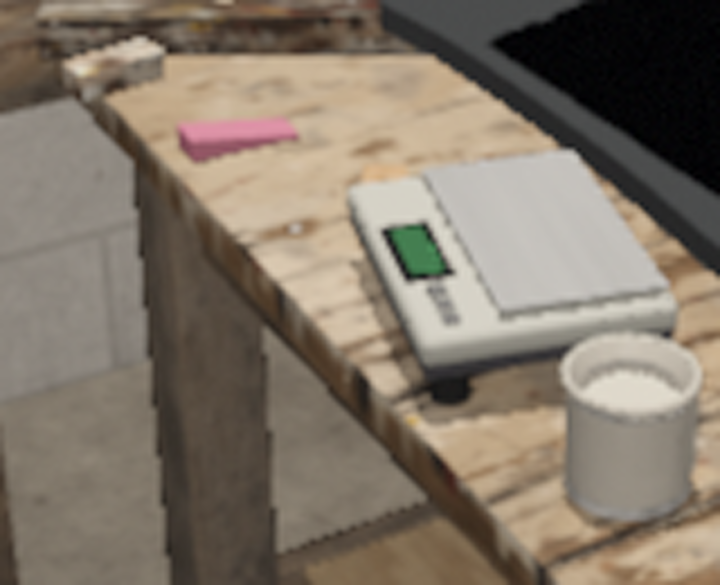

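```bash
cat > h.py <<'E'
import numpy as np, cv2
from scipy.spatial.transform import Rotation as Ro
from workcell import *
def ray(name,uv,pose=None):
    m=camera_model(name)
    K=m["camera_matrix"];xd=(uv[0]-K[0,2])/K[0,0];yd=(uv[1]-K[1,2])/K[1,1]
    s=1.0
    for _ in range(20):
        r2=(xd*xd+yd*yd)/s**2; s=1+m["k1"]*r2
    d=np.array([xd/s,yd/s,1.])
    if name=="wrist":
        p,q=pose; Rt=Ro.from_quat(q).as_matrix(); M=m["mount"]
        return Rt@M[:3,3]+p, Rt@M[:3,:3]@d
    R=m["R"];return -R.T@m["t"], R.T@d
def onz(name,uv,z,pose=None):
    o,d=ray(name,uv,pose); return o+d*(z-o[2])/d[2]
def proj(name,X,pose=None):
    m=camera_model(name)
    if name=="wrist":
        p,q=pose;Rt=Ro.from_quat(q).as_matrix();M=m["mount"]
        c=M[:3,:3].T@(Rt.T@(np.array(X)-p)-M[:3,3])
    else: c=m["R"]@X+m["t"]
    x,y=c[:2]/c[2];s=1+m["k1"]*(x*x+y*y);K=m["camera_matrix"]
    return np.array([K[0,0]*x*s+K[0,2],K[1,1]*y*s+K[1,2]])
def tool(dw):  # world shift (m) -> tool axes mm
    return Ro.from_quat(get_obs()["ee_rot"]).inv().apply(dw)*1000
E
python3 - <<'E'
from h import *
f=lambda x,y:(215+x/3.5,180+y/3.5)
for n,p,z in [("thin L",f(222,232),.004),("thin R",f(255,241),.004),("thick top far",f(152,268),.018),("thick top near",f(192,275),.018),("thick bot near",f(190,294),0),("scale cover NL top",f(268,170),.052),("pan FL",f(75,135),.06),("pan NL",f(208,148),.06),("pan NR",f(272,55),.06),("offcut",f(350,550),.011),("pink thin",f(188,408),0),("pink thick",f(338,412),0)]:
    print(n,onz("side",p,z).round(4))
g=lambda x,y:(190+x/4.5,160+y/4.5)
for n,p,z in [("cover NL",g(350,185),.052),("cover NR",g(425,365),.052),("pan NL",g(425,170),.06),("pan NR",g(497,315),.06),("pan FR",g(675,290),.06),("pan FL",g(578,150),.06),("can",g(630,510),0)]:
    print(n,onz("scene",p,z).round(4))
p=get_obs();print(p["clock"],Ro.from_quat(p["ee_rot"]).as_matrix().round(3))
E
```

```text
thin L [ 0.4552 -0.1335  0.004 ]
thin R [ 0.4335 -0.1207  0.004 ]
thick top far [ 0.4954 -0.0595  0.018 ]
thick top near [ 0.4707 -0.0508  0.018 ]
thick bot near [ 0.4728 -0.0595  0.    ]
scale cover NL top [ 0.4247 -0.1265  0.052 ]
pan FL [ 0.5533 -0.1659  0.06  ]
pan NL [ 0.4636 -0.1436  0.06  ]
pan NR [ 0.4212 -0.3175  0.06  ]
offcut [0.3895 0.1848 0.011 ]
pink thin [0.4679 0.0606 0.    ]
pink thick [0.3887 0.0638 0.    ]
cover NL [ 0.4244 -0.1364  0.052 ]
cover NR [ 0.3657 -0.3342  0.052 ]
pan NL [ 0.4663 -0.1561  0.06  ]
pan NR [ 0.4176 -0.3218  0.06  ]
pan FR [ 0.5155 -0.3495  0.06  ]
pan FL [ 0.5612 -0.1819  0.06  ]
can [ 0.4286 -0.4364  0.    ]
0.15 [[-0.931  0.364 -0.   ]
 [ 0.364  0.931 -0.001]
 [-0.    -0.001 -1.   ]]
```

```bash
python3 - <<'E'
from h import *
import workcell; print([ (k,getattr(workcell,k)) for k in dir(workcell) if 'over' in k.lower() or k.isupper()])
d=np.load("pics/scene0.npy")
for uv in [(208,72),(216,68),(240,64),(258,95),(145,97),(270,120),(205,120),(220,60)]:
    o,r=ray("scene",uv); print(uv,(o+r*d[uv[1],uv[0]]).round(3))
E
python3 -m creep --help | head
```

```text
[('finger_overhang', 0.025)]
(208, 72) [0.622 0.789 0.202]
(216, 68) [0.658 0.783 0.216]
(240, 64) [0.699 0.619 0.257]
(258, 95) [0.703 0.472 0.164]
(145, 97) [0.347 0.83  0.124]
(270, 120) [ 0.848  0.656 -0.016]
(205, 120) [0.454 0.407 0.125]
(220, 60) [0.731 0.916 0.219]invalid input: not JSON, or not a number
```

```bash
python3 - <<'E'
from h import *
R=Ro.from_quat(get_obs()["ee_rot"]); d=np.array([.232,-.68,0]);d*=.045/np.linalg.norm(d)
for i in range(16):
    print(i,(R.inv().apply(d)*1000).round(0))
    if i<12: R=R*Ro.from_rotvec([0,0,.14])
E
```

```text
0 [-29. -34.   0.]
1 [-34. -30.   0.]
2 [-37. -25.   0.]
3 [-41. -20.   0.]
4 [-43. -14.   0.]
5 [-44.  -8.   0.]
6 [-45.  -1.   0.]
7 [-45.   5.   0.]
8 [-44.  11.   0.]
9 [-42.  17.   0.]
10 [-39.  23.   0.]
11 [-35.  28.   0.]
12 [-31.  33.   0.]
13 [-31.  33.   0.]
14 [-31.  33.   0.]
15 [-31.  33.   0.]
```

```bash
python3 -m creep '[[0,0,0.14,-29,-34,0,0],[0,0,0.14,-34,-30,0,0],[0,0,0.14,-37,-25,0,0],[0,0,0.14,-41,-20,0,0],[0,0,0.14,-43,-14,0,0],[0,0,0.14,-44,-8,0,0],[0,0,0.14,-45,-1,0,0],[0,0,0.14,-45,5,0,0]]'
```

```text
clock: 0.95
position: [0.3439, 0.2389, 0.2562]
ee_rot: [0.681, 0.732, 0.0, -0.0]
ft_force: [0.9, 0.3, -0.4]
grip_width: 1.002
```

```bash
python3 - <<'E'
from h import *
o=get_obs();print(o["clock"],o["position"],Ro.from_quat(o["ee_rot"]).as_matrix().round(3).tolist(),o["joint_pos"].round(2))
R=Ro.from_quat(o["ee_rot"]);d=(np.array([.46,-.10,.25])-o["position"]);print(d)
n=8
for i in range(n):
    print((R.inv().apply(d/n)*1000).round(0))
    if i<4:R=R*Ro.from_rotvec([0,0,.14])
E
```

```text
0.95 [0.34388011 0.23889802 0.25623955] [[-0.072, 0.997, -0.0], [0.997, 0.072, 0.0], [0.0, -0.0, -1.0]] [-0.94 -0.14  0.2   1.97  0.03  1.31 -0.67]
[ 0.11611989 -0.33889802 -0.00623955]
[-43.  11.   1.]
[-41.  17.   1.]
[-38.  23.   1.]
[-35.  28.   1.]
[-31.  33.   1.]
[-31.  33.   1.]
[-31.  33.   1.]
[-31.  33.   1.]
```

```bash
python3 -m creep '[[0,0,0.14,-43,11,0,0],[0,0,0.14,-41,17,0,0],[0,0,0.14,-38,23,0,0],[0,0,0.14,-35,28,0,0],[0,0,0,-31,33,0,0],[0,0,0,-31,33,0,0],[0,0,0,-31,33,0,0],[0,0,0,-31,33,0,0]]'
python3 -m creep '[[0,0,0,0,0,0,0],[0,0,0,0,0,0,0]]'
python3 - <<'E'
from h import *
o=get_obs();print(o["joint_pos"].round(2))
p,d=camera("wrist");cv2.imwrite("pics/w1.png",p);np.save("pics/w1.npy",d)
np.savez("pics/w1pose.npz",p=o["position"],q=o["ee_rot"])
E
```

```text
clock: 1.75
position: [0.4616, -0.1004, 0.2564]
ee_rot: [0.855, 0.518, 0.0, -0.0]
ft_force: [1.2, 0.3, -0.6]
grip_width: 0.997
clock: 1.95
position: [0.4613, -0.0993, 0.256]
ee_rot: [0.856, 0.517, -0.0, -0.0]
ft_force: [0.3, -0.2, -0.4]
grip_width: 0.997
[-0.58 -0.05  0.68  1.88  0.03  1.3  -0.39]
```

View pics/w1.png

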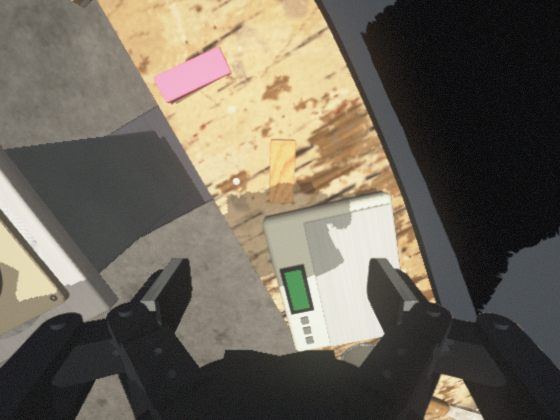

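```bash
python3 - <<'E'
import cv2
a=cv2.imread("pics/w1.png")[130:260,225:405];cv2.imwrite("pics/w1c.png",cv2.resize(a,None,fx=4,fy=4,interpolation=2))
E
```

```text
(no output)
```

View pics/w1c.png

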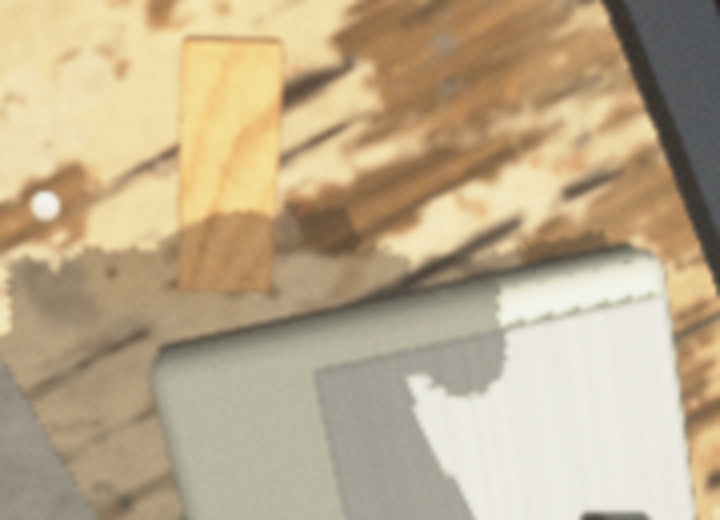

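```bash
python3 - <<'E'
from h import *
a=np.load("pics/w1pose.npz");P=(a["p"],a["q"])
f=lambda x,y:(225+x/4,130+y/4)
W={}
for n,p,z in [("tkL",f(183,38),.018),("tkR",f(283,40),.018),("tnL",f(180,290),.004),("tnR",f(271,292),.004),("l1",f(190,341),.05),("l2",f(620,246),.05),("n1",f(153,376),.05),("n2",f(184,510),.05),("panNL",f(315,370),.06),("n3",(294,349),.05),("panNR",(328,346),.06),("panFL",f(665,293),.06)]:
    W[n]=onz("wrist",p,z,P)[:2]; print(n,W[n].round(4))
tk=(W["tkL"]+W["tkR"])/2; tn=(W["tnL"]+W["tnR"])/2
print("len",np.linalg.norm(tk-tn),"w",np.linalg.norm(W["tkL"]-W["tkR"]),np.linalg.norm(W["tnL"]-W["tnR"]))
wy=(tk-tn)/np.linalg.norm(tk-tn);print("wy",wy,np.degrees(np.arctan2(-wy[0],wy[1])))
u=W["l1"]-W["l2"];u/=np.linalg.norm(u);v=W["n1"]-W["n3"];v/=np.linalg.norm(v)
print(u,v,u@v)
ex=-u; ey=np.array([-ex[1],ex[0]]); 
ey=ey+v;ey/=np.linalg.norm(ey);ex=np.array([ey[1],-ey[0]])
print("scale ex,ey",ex,ey,"yaw",np.degrees(np.arctan2(-ey[0],ey[1])))
s=((W["l1"]+W["l2"])/2)@ey; r=((W["n1"]+W["n3"])/2)@ex
c=ex*r+ey*s; stud=c+.022*ex-.022*ey; print("corner",c,"stud",stud)
print("via pan", W["panNL"]-.047*ex+.0*ey)
d=stud-tn; wx=np.array([wy[1],-wy[0]]); print("stud in wedge-thin frame: along",-d@wy,"lat x",d@wx,"tn",tn,"tk",tk)
E
```

```text
tkL [ 0.4745 -0.0544]
tkR [ 0.4997 -0.0684]
tnL [ 0.4355 -0.1241]
tnR [ 0.4609 -0.1383]
l1 [ 0.4384 -0.1275]
l2 [ 0.5566 -0.1586]
n1 [ 0.4241 -0.1319]
n2 [ 0.4119 -0.1731]
panNL [ 0.4667 -0.1482]
n3 [ 0.3758 -0.3042]
panNR [ 0.4197 -0.3119]
panFL [ 0.5606 -0.1727]
len 0.07989810124201267 w 0.02888540989283754 0.029021145435326603
wy [0.48725243 0.87326117] -29.160151183660453
[-0.96710941  0.25436075] [0.26994467 0.96287584] -0.016148212112169248
scale ex,ey [ 0.96502408 -0.26216125] [0.26216125 0.96502408] yaw -15.198342024477302
corner [ 0.42557913 -0.12352704] stud [ 0.44104211 -0.15052512]
via pan [ 0.42129608 -0.13585748]
stud in wedge-thin frame: along 0.020347231987029472 lat x 0.0031810176345782376 tn [ 0.44817849 -0.13120671] tk [ 0.48710904 -0.0614348 ]
```

```bash
python3 - <<'E'
from h import *
f=lambda x,y:(215+x/3.5,180+y/3.5)
for z in (.009,.015): print(onz("side",f(248,206),z).round(4))
# predicted stud from wrist estimate
for y in (-.1505,-.156): print(proj("side",np.array([.441,y,.012])), proj("side",np.array([.448,-.131,.004])))
a=cv2.imread("pics/side0.png")[215:275,235:315];cv2.imwrite("pics/c3.png",cv2.resize(a,None,fx=9,fy=9,interpolation=2))
E
```

```text
[ 0.4384 -0.1616  0.009 ]
[ 0.4382 -0.1495  0.015 ]
[284.66764845 239.83326436] [281.54679495 246.77407666]
[284.6993472  238.78315537] [281.54679495 246.77407666]
```

View pics/c3.png

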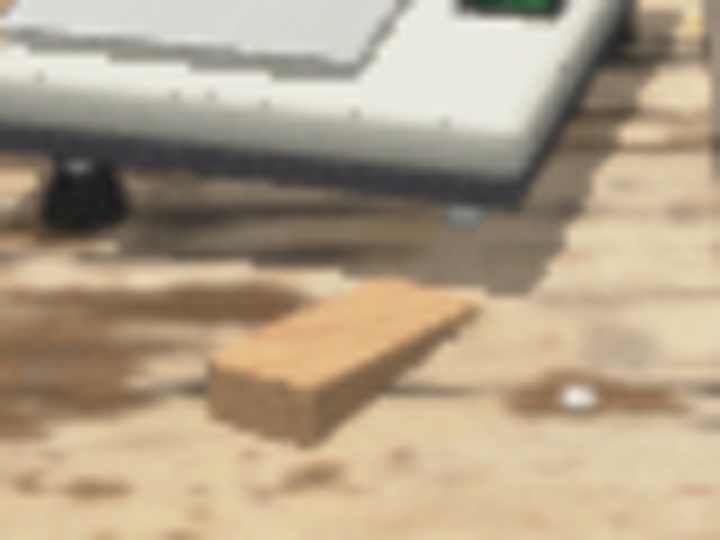

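```bash
python3 - <<'E'
from h import *
s=onz("side",(286.3,239.7),.0095); 
f=lambda x,y:(235+x/9,215+y/9)
tl=onz("side",f(390,278),.004);tr=onz("side",f(478,303),.004);tb=onz("side",f(475,312),.0)
kl=onz("side",f(208,365),.018);kr=onz("side",f(320,388),.018)
tn=(tl+tr)/2;tk=(kl+kr)/2;print(s,tl,tr,tb,kl,kr,np.linalg.norm(tk-tn),np.linalg.norm(tl-tr))
wy=(tk-tn)[:2];wy/=np.linalg.norm(wy);wx=np.array([wy[1],-wy[0]]);d=(s-tn)[:2];print(wy,"along",-d@wy,"lat",d@wx)
E
```

```text
[ 0.43727531 -0.15618502  0.0095    ] [ 0.45550744 -0.13543746  0.004     ] [ 0.43288417 -0.12165735  0.004     ] [ 0.4336965  -0.12438343  0.        ] [ 0.49638678 -0.06397483  0.018     ] [ 0.46929196 -0.05280145  0.018     ] 0.08131203761960835 0.026489695063074636
[0.48245515 0.87592067] along 0.027547184504697945 lat 0.007272100153914913
```

```bash
python3 -m creep '[[0,0,0.025,45,2,0,255],[0,0,0,45,3,0,255],[0,0,0,0,0,40,255],[0,0,0,0,0,40,255],[0,0,0,0,0,40,255],[0,0,0,0,0,40,255],[0,0,0,0,0,30,255],[0,0,0,0,0,0,255]]' 20
python3 - <<'E'
from h import *
o=get_obs();print(o["joint_pos"].round(2))
p,d=camera("wrist");cv2.imwrite("pics/w2.png",p)
p,d=camera("side");cv2.imwrite("pics/s2.png",cv2.resize(p[180:350,190:370],None,fx=4,fy=3.5,interpolation=2))
wy=np.array([.487,.873]);tk=np.array([.4865,-.061]);e=o["position"][:2]-tk;print("along",e@wy,"lat",e@[wy[1],-wy[0]])
E
```

```text
clock: 2.8
position: [0.5055, -0.0202, 0.0629]
ee_rot: [0.861, 0.508, -0.003, -0.002]
ft_force: [-0.8, 0.3, 0.8]
grip_width: -0.0
[-0.57  0.32  0.59  1.99 -0.22  0.9  -0.36]
along 0.04486076787699631 lat -0.0032626636730098434
```

View pics/w2.png

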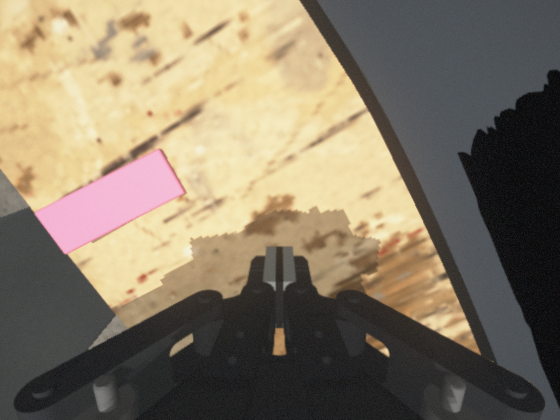

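View pics/s2.png

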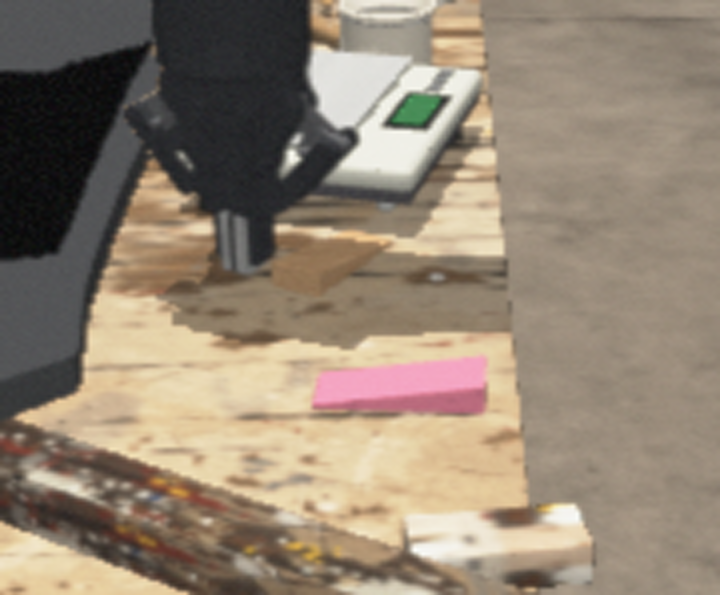

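```bash
python3 -m creep '[[0,0,0,0,3,12,255],[0,0,0,0,0,12,255],[0,0,0,0,0,6,255],[0,0,0,0,0,0,255],[0,0,0,0,0,0,255]]'
python3 - <<'E'
from h import *
o=get_obs();print(o["position"],o["ft_force"],Ro.from_quat(o["ee_rot"]).as_matrix().round(3).tolist())
wy=np.array([.487,.873]);tk=np.array([.4865,-.061]);e=o["position"][:2]-tk;print("along",e@wy,"lat",e@[wy[1],-wy[0]])
E
```

```text
clock: 3.4
position: [0.5112, -0.0232, 0.0363]
ee_rot: [0.862, 0.507, -0.0, -0.0]
ft_force: [-0.8, 0.3, 0.5]
grip_width: -0.0
[ 0.51121396 -0.02320335  0.0363498 ] [-0.76061398  0.27355277  0.45627397] [[0.486, 0.874, -0.0], [0.874, -0.486, -0.0], [-0.0, -0.0, -1.0]]
along 0.045032175677137916 lat 0.0031683173796912766
```

```bash
python3 -m creep '[[0,0,0,0,-4,4,255],[0,0,0,-12,0,0,255],[0,0,0,-12,0,0,255],[0,0,0,0,0,0,255],[0,0,0,0,0,0,255]]'
python3 - <<'E'
from h import *
o=get_obs();print(o["position"],o["ft_force"])
p,d=camera("side");cv2.imwrite("pics/s3.png",cv2.resize(p[190:290,220:340],None,fx=6,fy=6,interpolation=2))
wy=np.array([.487,.873]);tk=np.array([.4865,-.061]);e=o["position"][:2]-tk;print("along",e@wy,"lat",e@[wy[1],-wy[0]])
E
```

```text
clock: 3.9
position: [0.496, -0.0427, 0.0325]
ee_rot: [0.862, 0.507, 0.0, -0.0]
ft_force: [-0.4, 0.5, 0.9]
grip_width: 0.002
[ 0.49597768 -0.04265054  0.03250487] [-0.39799479  0.4620636   0.94012621]
along 0.020634705840580303 lat -0.0006621683315537833
```

View pics/s3.png

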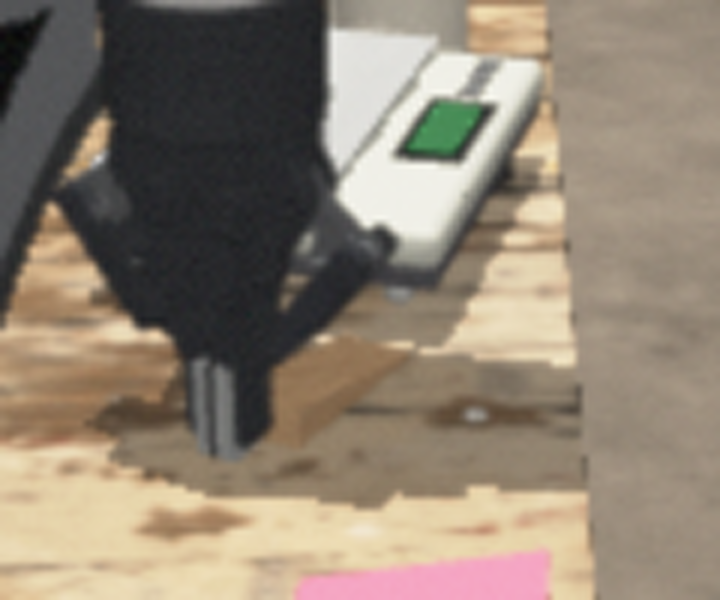

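```bash
python3 -m creep '[[0,0,0,-8,0,0,255],[0,0,0,-7,1,0,255],[0,0,0,-7,0.5,0,255],[0,0,0,-7,0.5,0,255],[0,0,0,-6,1,0,255],[0,0,0,-5,0.5,0,255],[0,0,0,0,0,0,255],[0,0,0,0,0,0,255]]'
python3 - <<'E'
from h import *
o=get_obs();print(o["position"],o["ft_force"])
p,d=camera("side");cv2.imwrite("pics/s4.png",cv2.resize(p[190:290,220:340],None,fx=6,fy=6,interpolation=2))
p,d=camera("scene");cv2.imwrite("pics/sc4.png",cv2.resize(p[150:260,230:370],None,fx=5,fy=5,interpolation=2))
p,d=camera("wrist");cv2.imwrite("pics/w4.png",p)
wy=np.array([.487,.873]);tk=np.array([.4865,-.061]);e=o["position"][:2]-tk;print("along",e@wy,"lat",e@[wy[1],-wy[0]])
E
```

```text
clock: 4.75
position: [0.4798, -0.0787, 0.0323]
ee_rot: [0.862, 0.507, 0.0, -0.0]
ft_force: [0.2, 0.9, -1.2]
grip_width: 0.006
[ 0.47975481 -0.07874592  0.03229468] [ 0.2457306   0.86769296 -1.16491468]
along -0.018777098359029597 lat 0.0027537080842228914
```

View pics/s4.png

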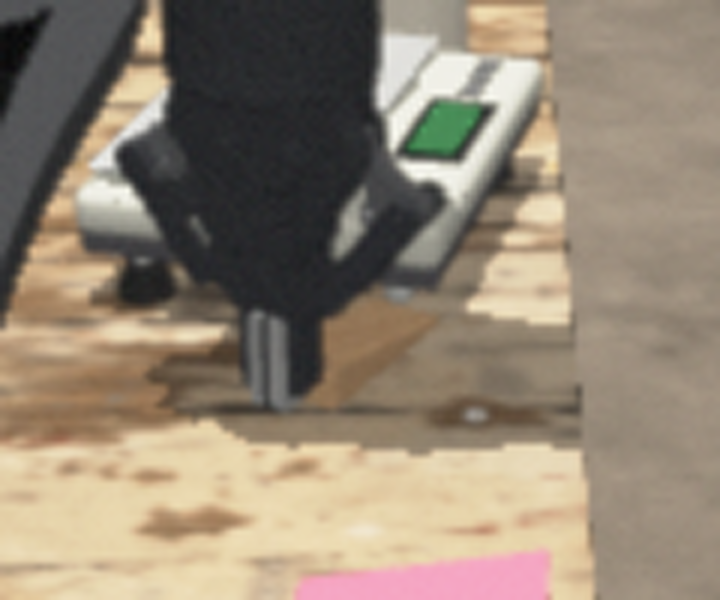

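View pics/sc4.png

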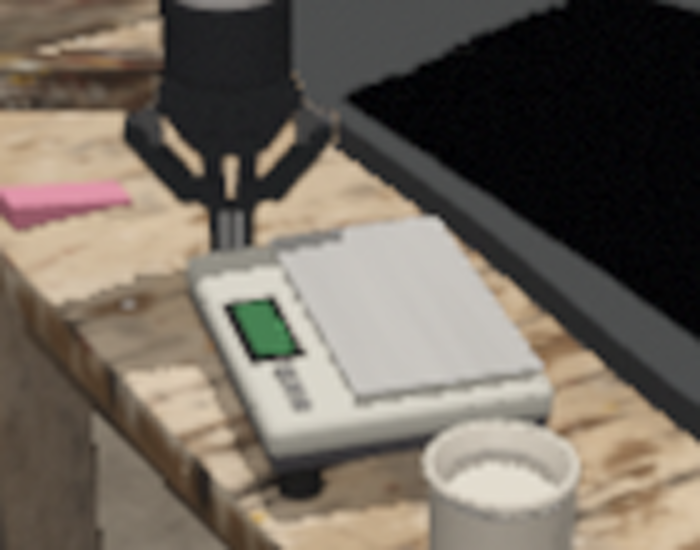

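View pics/w4.png

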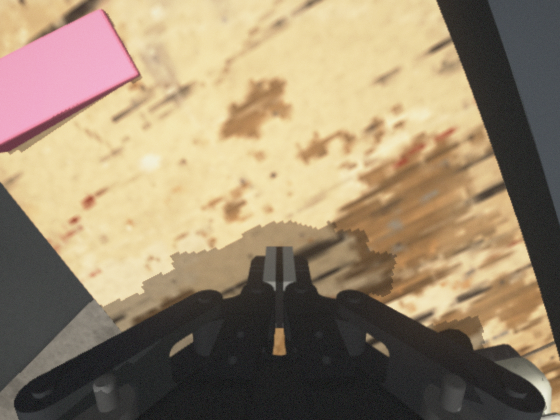

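```bash
python3 - <<'E'
from h import *
f=lambda x,y:(220+x/6,190+y/6)
s=onz("side",(286.3,239.7),.0095)
T=onz("side",f(441,317),.004);B=onz("side",f(330,404),0.0)
print(s,T,B)
wy=np.array([.487,.873]);wx=np.array([.873,-.487])
print("T->stud along",-(s-T)[:2]@wy,"lat from mid",(s-T)[:2]@wx-.015, "near edge dir check",(B-T)[:2]@wy,(B-T)[:2]@wx)
E
```

```text
[ 0.43727531 -0.15618502  0.0095    ] [ 0.42044777 -0.15073315  0.004     ] [ 0.46160612 -0.08861536  0.        ]
T->stud along -0.0034355328740300417 lat from mid 0.0023454977866569984 near edge dir check 0.07427295120443085 0.005679879523500611
```

```bash
python3 -m creep '[[0,0,0,-6,0.5,0,255],[0,0,0,-5,0.5,0,255],[0,0,0,-4,0,0,255],[0,0,0,-3,0,0,255],[0,0,0,0,0,0,255],[0,0,0,0,0,0,255]]'
python3 - <<'E'
from h import *
o=get_obs();print(o["position"],o["ft_force"])
wy=np.array([.487,.873]);tk=np.array([.4865,-.061]);e=o["position"][:2]-tk;print("along",e@wy,"lat",e@[wy[1],-wy[0]])
E
```

```text
clock: 5.5
position: [0.4718, -0.095, 0.0323]
ee_rot: [0.862, 0.507, 0.0, -0.0]
ft_force: [0.4, 1.0, 0.7]
grip_width: 0.002
[ 0.47184831 -0.09503723  0.03229943] [0.38403467 0.985828   0.65228333]
along -0.03684987536598457 lat 0.003785207517197793
```

```bash
for i in 1; do python3 -m creep '[[0,0,0,-2,0,0,255],[0,0,0,-2,0,0,255],[0,0,0,0,0,0,255]]'; done
python3 -m creep '[[0,0,0,-1,0,0,255],[0,0,0,-1,0,0,255],[0,0,0,0,0,0,255]]'
```

```text
clock: 5.8
position: [0.4698, -0.0988, 0.0323]
ee_rot: [0.862, 0.507, 0.0, -0.0]
ft_force: [-0.5, 0.1, -0.2]
grip_width: -0.001
clock: 6.1
position: [0.4689, -0.1003, 0.0323]
ee_rot: [0.862, 0.507, 0.0, -0.0]
ft_force: [-0.6, 0.8, 0.2]
grip_width: -0.003
```

```bash
python3 -m creep '[[0,0,0,-1,0,0,255],[0,0,0,0,0,0,255]]'
python3 -m creep '[[0,0,0,-1,0,0,255],[0,0,0,0,0,0,255]]'
python3 - <<'E'
from h import *
o=get_obs()
p,d=camera("side");cv2.imwrite("pics/s5.png",cv2.resize(p[190:290,220:340],None,fx=6,fy=6,interpolation=2))
wy=np.array([.487,.873]);tk=np.array([.4865,-.061]);e=o["position"][:2]-tk;print("along",e@wy,"lat",e@[wy[1],-wy[0]])
E
```

```text
clock: 6.3
position: [0.4685, -0.101, 0.0323]
ee_rot: [0.862, 0.507, 0.0, -0.0]
ft_force: [0.8, 0.5, -0.1]
grip_width: 0.001
clock: 6.5
position: [0.4682, -0.1017, 0.0323]
ee_rot: [0.862, 0.507, 0.0, -0.0]
ft_force: [1.0, 2.6, -0.1]
grip_width: -0.001
along -0.04442762432141343 lat 0.0037798040185756344
```

View pics/s5.png

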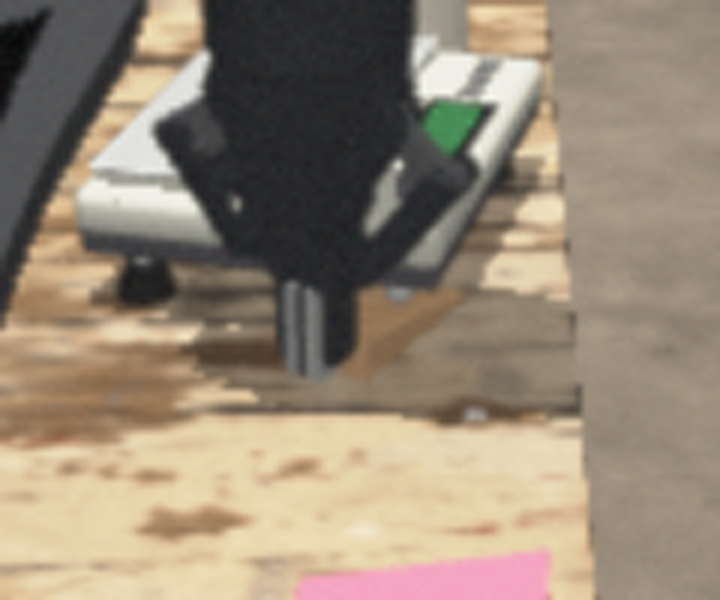

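```bash
python3 -m creep '[[0,0,0,-0.5,0,0,255],[0,0,0,0,0,0,255]]'
python3 -m creep '[[0,0,0,-0.5,0,0,255],[0,0,0,0,0,0,255]]'
```

```text
clock: 6.75
position: [0.468, -0.102, 0.0323]
ee_rot: [0.862, 0.507, 0.0, -0.0]
ft_force: [2.8, 4.7, -1.3]
grip_width: -0.006
clock: 6.95
position: [0.4677, -0.1024, 0.0323]
ee_rot: [0.862, 0.507, 0.0, -0.0]
ft_force: [2.0, 5.2, -0.9]
grip_width: 0.002
```

```bash
python3 -m creep '[[0,0,0,5,0,0,255],[0,0,0,15,0,0,255],[0,0,0,15,0,0,255],[0,0,0,0,0,-50,255],[0,0,0,0,0,-50,255],[0,0,0,0,0,-50,255],[0,0,0,-40,0,-30,255],[0,0,0,-10,0,0,255]]'
python3 -m creep '[[0,0,0,-30,0,0,255],[0,0,0,0,0,0,255],[0,0,0,0,0,0,255],[0,0,0,0,0,0,255]]'
python3 - <<'E'
from h import *
o=get_obs()
p,d=camera("wrist");cv2.imwrite("pics/w6.png",p);np.savez("pics/w6pose.npz",p=o["position"],q=o["ee_rot"])
p,d=camera("side");cv2.imwrite("pics/s6.png",cv2.resize(p[190:290,220:340],None,fx=6,fy=6,interpolation=2))
E
```

```text
clock: 7.75
position: [0.4614, -0.1186, 0.2165]
ee_rot: [0.862, 0.506, 0.003, 0.002]
ft_force: [0.4, -0.5, -0.0]
grip_width: 0.004
clock: 8.15
position: [0.446, -0.1411, 0.2119]
ee_rot: [0.862, 0.508, -0.0, -0.0]
ft_force: [0.1, -0.2, 0.6]
grip_width: 0.003
```

View pics/w6.png

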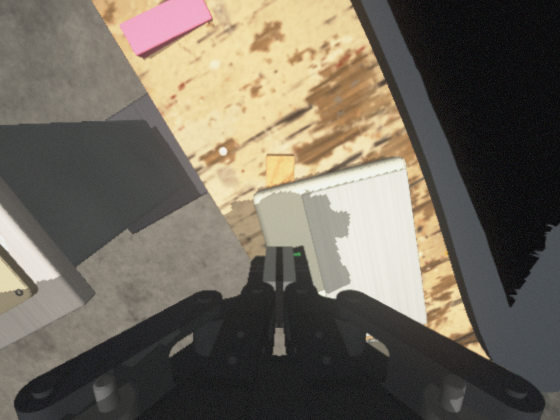

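View pics/s6.png

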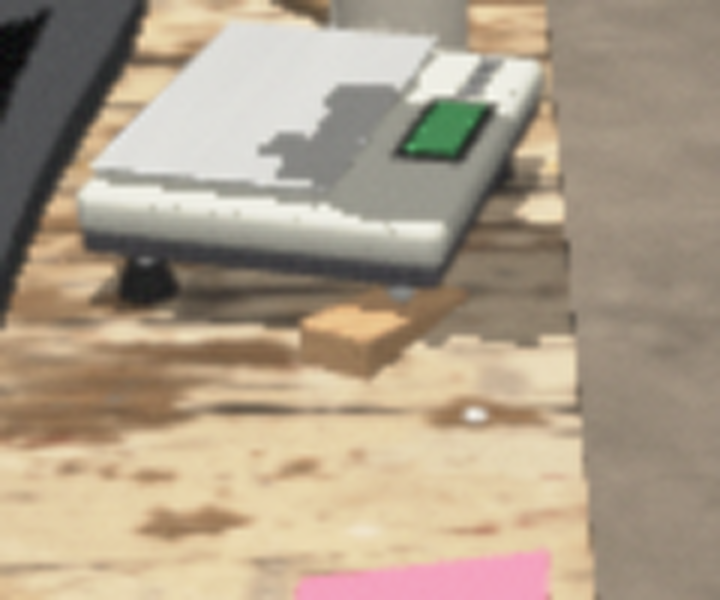

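```bash
python3 - <<'E'
from h import *
a=np.load("pics/w6pose.npz");P=(a["p"],a["q"])
p=cv2.imread("pics/w6.png");cv2.imwrite("pics/w6c.png",cv2.resize(p[145:295,240:420],None,fx=4,fy=4,interpolation=2))
f=lambda x,y:(220+x/6,190+y/6)
s=onz("side",f(400,292),.0095)
L=onz("side",f(303,322),.018);Rr=onz("side",f(370,345),.018);T=onz("side",f(465,294),.004)
print(s,L,Rr,T)
tk=((L+Rr)/2)[:2];k=(Rr-L)[:2];wx=-k/np.linalg.norm(k);e=(T-Rr)[:2];wy=-e/np.linalg.norm(e);print(wx,wy)
wy=np.array([.487,.873]);wx=np.array([.873,-.487])
d=s[:2]-tk;print("from thick",-(d@wy),"past thin", .08+d@wy,"lat",d@wx)
E
```

```text
[ 0.43646298 -0.16162988  0.0095    ] [ 0.47249951 -0.11935106  0.018     ] [ 0.44689043 -0.10064023  0.018     ] [ 0.41078184 -0.17077149  0.004     ]
[ 0.80744363 -0.58994473] [0.45775984 0.88907588]
from thick 0.05639066701158307 past thin 0.02360933298841693 lat 0.004864344112956239
```

View pics/w6c.png

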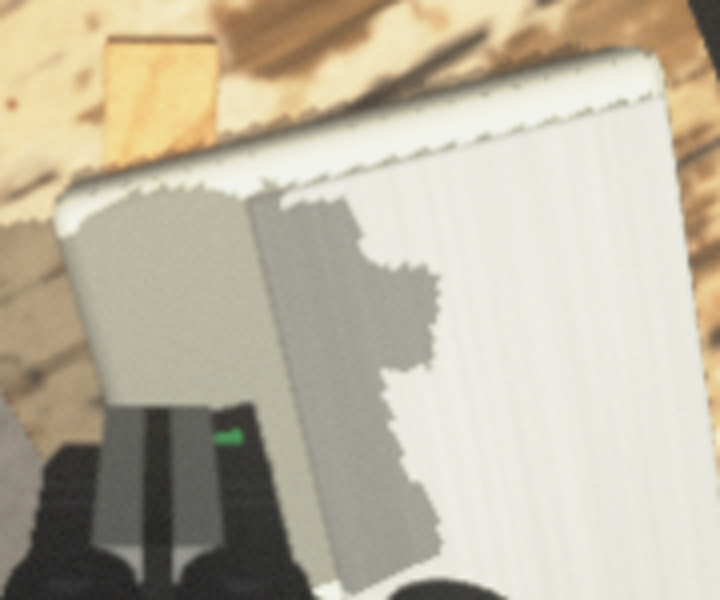

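```bash
python3 - <<'E'
from h import *
a=np.load("pics/w6pose.npz");P=(a["p"],a["q"])
f=lambda x,y:(240+x/4,145+y/4)
g=lambda x,y,z:onz("wrist",f(x,y),z,P)[:2]
ex=np.array([.965,-.262]);ey=np.array([.262,.965])
l=[g(110,180,.05),g(600,53,.05)];n=[g(57,222,.05),g(105,400,.05)]
v=l[1]-l[0];print(v/np.linalg.norm(v)); v=n[0]-n[1];print(v/np.linalg.norm(v))
c=ex*np.mean([q@ex for q in n])+ey*np.mean([q@ey for q in l]);ct=c+.022*ex-.022*ey
print("corner",c,"top",ct,"pan edge from near",(g(247,198,.06)-c)@ex)
o=get_obs();d=np.array([ct[0],ct[1],.095])-o["position"];print(o["position"],d,tool(d))
b=cv2.imread("pics/w6.png");bp=cv2.imread("pics/w1.png")
E
```

```text
[ 0.96966965 -0.24441925]
[0.27209709 0.9622698 ]
corner [ 0.42442884 -0.12690121] top [ 0.43989484 -0.15389521] pan edge from near 0.04583622003820765
[ 0.44598141 -0.141297    0.21198186] [-0.00608657 -0.01259821 -0.11698186] [-13.90324087   0.82119774 116.98949628]
```

```bash
python3 -m creep '[[0,0,0,-14,0,30,255],[0,0,0,0,0,35,255],[0,0,0,0,0,30,255],[0,0,0,0,0,20,255],[0,0,0,0,0,0,255],[0,0,0,0,0,0,255]]'
```

```text
clock: 8.85
position: [0.4391, -0.1544, 0.0976]
ee_rot: [0.862, 0.507, -0.0, 0.0]
ft_force: [-0.7, 0.3, -0.0]
grip_width: -0.004
```

```bash
python3 -m creep '[[0,0,0,0,0,6,255],[0,0,0,0,0,4,255],[0,0,0,0,0,0,255],[0,0,0,0,0,0,255]]'
```

```text
clock: 9.25
position: [0.4389, -0.1545, 0.0875]
ee_rot: [0.862, 0.507, 0.0, 0.0]
ft_force: [0.2, 0.3, -0.2]
grip_width: 0.003
```

Tip at about 62 mm; contact expected at TCP z of about 77 mm.

```bash
python3 -m creep '[[0,0,0,0,0,3,255],[0,0,0,0,0,3,255],[0,0,0,0,0,2,255],[0,0,0,0,0,0,255],[0,0,0,0,0,0,255]]'
python3 -m creep '[[0,0,0,0,0,1,255],[0,0,0,0,0,1,255],[0,0,0,0,0,0,255]]'
python3 -m creep '[[0,0,0,0,0,0.5,255],[0,0,0,0,0,0,255]]'
```

```text
clock: 9.75
position: [0.4388, -0.1545, 0.0792]
ee_rot: [0.862, 0.507, -0.0, -0.0]
ft_force: [-0.7, -0.1, -0.1]
grip_width: -0.002
clock: 10.05
position: [0.4388, -0.1545, 0.0772]
ee_rot: [0.862, 0.507, 0.0, -0.0]
ft_force: [0.2, 0.4, 0.3]
grip_width: -0.002
clock: 10.25
position: [0.4388, -0.1545, 0.0771]
ee_rot: [0.862, 0.507, 0.0, -0.0]
ft_force: [-2.5, 0.4, 6.7]
grip_width: -0.001
```

```bash
python3 -m creep '[[0,0,0,0,0,0.3,255],[0,0,0,0,0,0,255],[0,0,0,0,0,0,255],[0,0,0,0,0,0,255]]'
python3 - <<'E'
from h import *
o=get_obs();print(o["position"],o["ft_force"])
p,d=camera("side");cv2.imwrite("pics/s7.png",cv2.resize(p[190:290,220:340],None,fx=6,fy=6,interpolation=2))
p,d=camera("scene");cv2.imwrite("pics/sc7.png",cv2.resize(p[150:260,230:370],None,fx=5,fy=5,interpolation=2))
E
```

```text
clock: 10.65
position: [0.4389, -0.1545, 0.077]
ee_rot: [0.862, 0.507, 0.0, -0.0]
ft_force: [-4.2, 1.3, 11.2]
grip_width: 0.001
[ 0.43886859 -0.1545088   0.07704332] [-4.22294878  1.30222626 11.16723152]
```

View pics/s7.png

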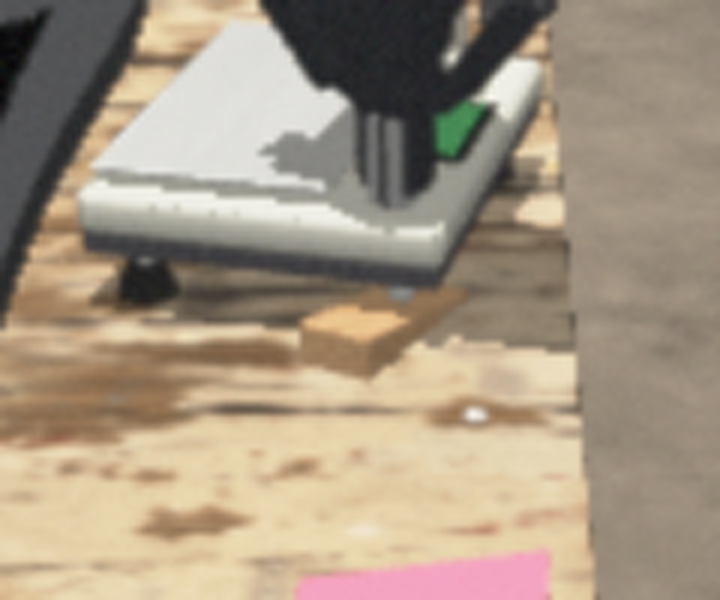

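View pics/sc7.png

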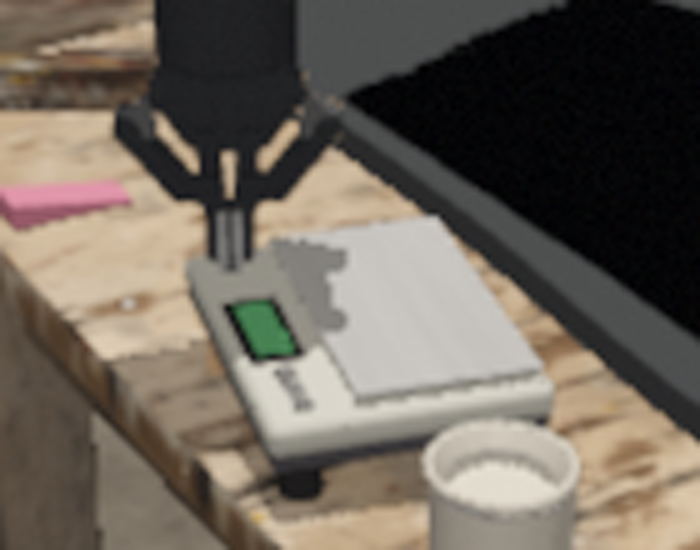

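```bash
python3 -m creep '[[0,0,0,0,0,0,255],[0,0,0,0,0,0,255],[0,0,0,0,0,0,255],[0,0,0,0,0,0,255],[0,0,0,0,0,0,255]]'
```

```text
clock: 11.25
position: [0.4389, -0.1545, 0.077]
ee_rot: [0.862, 0.507, 0.0, -0.0]
ft_force: [-4.5, 1.8, 10.8]
grip_width: -0.004
```

```bash
python3 -c "
from workcell import *
print(hand_in()); print(get_obs()['ft_force'],get_obs()['position'])"
```

```text
the job is handed in; nothing more can be done
None
the job is handed in; nothing more can be done
```

I pushed the pine wedge thin end first under the bare foot with the closed fingertips. I stopped when the sideways resistance reached about 5.5 N, then backed off and pressed on the corner top. I handed in at about 11.3 s while still pressing; `hand_in()` gives no verdict.

Last checks:
- **Wedge position:** the side camera put the thin edge about 24 mm past the stud. The push travel and the force rise suggest about 29 mm. Both are inside the 13–50 mm limit. The stud is about 5 mm off the wedge's middle line, and the wedge is skewed about 14° to the scale; both are within limits.
- **Press:** the downward force held steady at about 11 N, within about 2 mm of the corner point. The fingertips also carried a steady sideways force of about 4–5 N. The tool dropped only about 0.2 mm after touching.
- **Scale and surroundings:** the scale looked level and unmoved in the pictures, but I did not measure its tilt or the force on the wedge. No bystander was touched, and neither was the pink look-alike.
- **Disagreement:** the wrist and side cameras differed by 4–7 mm on absolute positions, which is still inside the tolerances.

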